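# Draw the lid bolt of a sample mill against its spring catch

### The job

Unbolt the lid of the blue twig mill so that it can be opened for cleaning: press the spring catch's paddle down with one fingertip and keep it down while the other finger pushes the bolt's upright finger plate until the bolt is fully drawn out of its keeper, as far as it goes. Then let go of both, so that the catch springs back up and locks the bolt open, leaving the lid shut. Grasp and lift nothing, and leave the things standing and lying around the mill where they are.

Things in the scene. Friction and masses are not known exactly. Their poses are not given: they have to be found in the camera images.
- mill: Bench knife mill, fixed: blue cabinet 235 x 360 mm, stainless top 135 mm above the bench. Origin on the bench; +x points to the lid's hinges, away from the operator, +y the way the bolt is drawn. Reaches from x -112 to +127, y -167 to +197 mm. 'Mill frame' below means this frame, in mm. The lid (y -125 to +100) carries bolt and catch; the deck at y +102 to +197 has a jar and a cone standing on it.
- keeper: Keeper: steel bridge on the deck's strip at the mill's -y end, 34 mm wide, 26 mm tall above the deck, at mill-frame y -147 to -131; the nose of the shut bolt lies under it. Origin at mill frame (-20, 0, 135), axes as the mill's.
- bolt (a joint): Draw of the lid bolt in m along the mill's +y: 0 shut, 0.036 fully drawn (stop). Flat steel bar 20 mm wide, 216 long, along y at mill-frame x +2, top 20 mm above the lid, in two straps (y -105 and +57, 25 mm tall). Slides with about 2.5 N, stays where left; cannot move while the tooth is in its notch. From 0.0315 a second notch lies under the tooth: the released catch drops in and locks it.
- plate_top (a point): Middle of the top edge of the bolt's finger plate: upright steel plate on the bar, 30 mm wide across the bolt (mill x), 6 mm thick along it (curled top 9 mm), top 70 mm above the lid. At bolt 0 it is at mill frame (9, 0, 205). Push its -y face towards +y. Behind that face 39 mm are free up to the tooth arm; below a fingertip there is only the bar, 20 mm above the lid.
- catch (a joint): Angle of the spring catch, rad: 0 released (tooth in the bolt's notch), grows as the paddle is pressed, stop at 0.5. The tooth clears the bar above 0.23; 0.3 to 0.45 is a good hold. A rocker on a shaft along mill y (mill-frame x -20, 34 mm above the lid). Its spring resists with about 2 N at first, 4 to 8 N when down, and returns it when let go; let go part way, the tooth only rides on the bar.
- paddle_top (a point): Middle of the top face of the catch's paddle: ribbed metal plate 28 mm (mill x) by 70 mm (mill y), released 44 mm above the lid, at mill frame (-56, 1, 179), 65 mm across the bolt from the finger plate's middle. A fingertip can slide along it with the hand. It tips as it goes down: pressed 25 mm (36 mm) from the shaft, 6 (8.5) mm down frees the bolt, 8 to 12 (11 to 16) mm is a good hold.
- tooth_top (a point): Top of the tooth arm, on the far side of the shaft from the paddle, over the bolt's notch: 12 mm wide (mill y -54 to -42), 37 mm above the lid when released, at mill frame (4, -48, 172); it rises up to about 12 mm as the paddle goes down.
- paddle: The same paddle as a solid (origin on the catch's shaft, 36 mm from the paddle's middle); turns with the catch.
- lid (a joint): Opening angle of the lid in rad, 0 shut; steel, 222 x 225 mm, 1.6 kg, top 135 mm above the bench, hinged along its far (+x) edge. It stays shut by its weight.
- jar: glass specimen jar with a white cap, 44 mm across, 55 mm tall, standing on the mill's flat deck at the +y end, level with the lid; loose, not part of the job. Origin at the middle of its underside.
- cone_a: brown pine cone standing on the same deck, about 40 mm across, 46 mm tall; loose, not part of the job. Origin at the middle of its underside.
- cone_b: brown pine cone standing on the bench in front of the mill, about 45 mm across, 52 mm tall; loose, not part of the job. Origin at the middle of its underside.
- twig: forked dry twig, 170 mm long, 11 mm thick, lying on the bench beyond the mill; loose, not part of the job. Origin at the middle of its underside.
- shears: pruning shears, one red and one black handle, 170 mm long, lying on the bench at the mill's -y end; loose, not part of the job. Origin at the middle of its underside.
- slice: round slice of a tree trunk, 120 mm across, 24 mm thick, lying on the bench at the mill's +y end; loose, not part of the job. Origin at the middle of its underside.
- wash_bottle: white laboratory wash bottle with a blue cap and spout, 64 mm across, 185 mm tall, standing on the bench at the mill's +y end; loose, not part of the job. Origin at the middle of its underside.
- brush: hand brush, 170 mm long, lying on the bench in front of the mill; loose, not part of the job. Origin at the middle of its underside.

How it is judged:
On the way, in this order (a step that is already met when the one before it is completed fails the run):
1. the bolt is on its way out while a finger holds the catch's paddle down (value of joint bolt between 0.006 and 0.03 m and value of joint catch above 0.2 rad and contact force between the fingers and paddle above 0.5 N), for 0.05 s.
2. the bolt is fully drawn with the catch still held down (value of joint bolt above 0.0325 m and value of joint catch above 0.2 rad), for 0.05 s.
At the end, for the whole second after the job is handed in: The bolt is drawn at least 31 mm of its 36 mm, the catch has sprung back up (under 0.08 rad) into the second notch, and the lid is shut (under 0.03 rad) (value of joint bolt above 0.031 m and value of joint catch below 0.08 rad and value of joint lid below 0.03 rad); the robot touches nothing.
It fails at once if the lid is raised (value of joint lid above 0.1 rad).
It fails at once if the jar or the cone on the mill is lifted, carried or shoved more than 30 mm (distance of any of jar, cone_a from where it was at the start of the episode above 0.03 m).
It fails at once if the things lying on the bench round the mill are lifted, carried or shoved more than 30 mm (distance of any of cone_b, twig, shears, slice, brush from where it was at the start of the episode above 0.03 m).
It fails at once if the wash bottle is lifted, carried or shoved more than 30 mm (distance of wash_bottle from where it was at the start of the episode above 0.03 m).
It also fails if it takes over 48 s, if anything falls off the work surface, if the arm or the gripper's body presses on something with over 40 N, if the wrist force passes 120 N, or if a joint passes its speed limit or range.

### The arm

A 7-joint arm with a two-finger parallel gripper is mounted at the origin on the work surface. World frame = base frame: x ahead of the robot, y to its left, z up, the work surface at z = 0. Lengths are in m, angles in rad, forces in N, time in s.
With the tool pointing down it reaches from about 0.35 to 0.9 m from the base axis. Payload 8.1 kg.
Tool frame: the origin (TCP) lies at the very end of the fingers, on their centre line; the grasp point (between the pads) lies 19 mm behind it (arm.grasp_offset is the distance from the TCP to the grasp point, in m); z points along the fingers, y is the direction in which the jaws open and shut (so a half turn about z gives the same grasp; the last joint's range is limited). The gripper opens to 92 mm and grips with 3 to 60 N. Pads are 19 mm wide; open, the fingers measure 130 mm over their backs; the gripper's body (75 mm by 190 mm) begins 47 mm behind the grasp point.
Start: joints at [-1.375, 0.434, 0.025, 1.573, -0.012, 1.134, -0.075], TCP at [0.184, 0.597, 0.203] pointing down, gripper open.
Joint ranges: [-2.62, 2.62], [-0.44, 2.09], [-1.27, 1.32], [0.08, 2.57], [-1.32, 4.46], [0.12, 2], [-2.74, 2.74]. Speed limits (rad/s): [2.22, 2.22, 3.01, 3.01, 3.14, 3.14, 3.14].

### API

Orientations are given as a rotation vector (axis times angle).
In Python, from cell import arm, eyes, workorder gives the robot as it stands.
- The arm moves only by the shell command python3 -m inch 'ROWS' [FORCE]. ROWS is JSON, a list that holds one entry, the list of rows, each a list of 5 numbers: the closure, from 0 (fully open) to 1 (shut), then the shift along the tool's x, y, z in mm, then the turn about the tool's z in degrees. A call has 1 to 12 rows; each row shifts and turns the pose as measured when the row begins, along the tool's axes as they then stand; what a row does not reach is not made up. A row lasts 1/10 s, in which the tool goes at most 50 mm and 8.59 degrees, less where a joint would pass 70% of its speed; a pose out of reach is approached as far as the arm can. A call with a gripper value outside its range is refused whole. The fingers move at their own pace and stop on an object; FORCE is the grip in N (left out, the last holds). Time passes only in rows, so rows that do not move let the fingers close. It gives the time, the measured TCP pose, the force and the opening at its end, in the units of the state.
- arm.observe(): the state, without advancing time (a new reading comes with each control period).
- eyes.get_image(name): name is "scene" or "top"; returns a dict with "frame" (384x512x3 uint8, blue, green, red), "intrinsics" (3x3 intrinsics, pixels), "k1" (the pictures are not rectified: a ray, as slopes to the right and down, at radius r is drawn at 1 + k1 r^2 times it, then the intrinsics apply), "rvec" (rotation vector, rad) and "tvec" (3), from world to camera coordinates, as OpenCV has them. Camera axes: x right, y down, z forward; pixel columns grow to the right and rows downward; lengths in m; the calibration is good to about 2 mm. A picture is of the moment at which its call begins. There is no depth.
- workorder.sign_off(): hands the job in, once; it reports no verdict.
The state is a dict: "clock": time; "joints": joint angles; "dq": joint speeds; "joint_efforts": joint torques, N m; "position": TCP position; "ee_rot": TCP orientation; "force": force on the tool from outside, world axes, zero at the start; "ft_torque": the same for the moment, N m; "width": opening from 0.0 (shut) to 1.0 (fully open).
Only numpy, scipy, OpenCV 4.12 (cv2) and the standard library are available. Lean on these libraries where they do the work, as an engineer would, in place of code of your own. Each camera call takes 0.05 s, during which the arm holds its last target.

## Working session

There is one attempt and no reset: what is moved stays moved. The work goes in short steps, Python scripts to look and compute and a shell command to move; the robot and the scene stay as the last step left them, time stands still between calls to the robot, and variables do not carry over. Pictures are saved under pics/ and viewed, and the job is handed in when it is done.

```bash
mkdir -p pics; ls
python3 - <<'E'
from cell import arm, eyes
import cv2
s=arm.observe(); print({k:(v if not hasattr(v,'round') else v) for k,v in s.items()}, arm.grasp_offset)
for n in("scene","top"):
    d=eyes.get_image(n); cv2.imwrite(f"pics/{n}0.png",d["frame"]); print(n,d["intrinsics"],d["k1"],d["rvec"],d["tvec"])
E
```

```text
pics
{'clock': 0.0, 'joints': array([-1.37464218,  0.4352388 ,  0.02494783,  1.57411734, -0.01161339,
        1.13403983, -0.07513714]), 'dq': array([-0.00010258,  0.00023766, -0.00059443, -0.00058663,  0.00119306,
       -0.00078956, -0.00015965]), 'joint_efforts': array([-2.61732042e-03, -6.67859888e+01,  9.83480997e-01, -3.14461827e+01,
       -6.08221767e-02,  4.30641964e-02,  1.39301678e-04]), 'position': array([0.18382673, 0.59674647, 0.20172709]), 'ee_rot': array([-4.67660397e-01, -3.10646670e+00,  2.59803976e-03]), 'force': array([ 0.54334053, -0.60776139, -0.51736156]), 'ft_torque': array([-0.04532266,  0.03275702, -0.01146391]), 'width': 1.002685277619351} 0.0188
scene [[406.53777561   0.         254.68096194]
 [  0.         406.53777561 195.5893138 ]
 [  0.           0.           1.        ]] -0.0873585898999544 [ 0.76115519  2.74333849 -0.84130358] [ 0.47285691 -0.20366215  1.19188647]
top [[352.47222164   0.         250.07492074]
 [  0.         352.47222164 181.50112162]
 [  0.           0.           1.        ]] 0.007366956785972999 [ 2.12981235 -2.18621577  0.13757649] [0.09076601 0.60388041 0.88647601]
```

View pics/scene0.png

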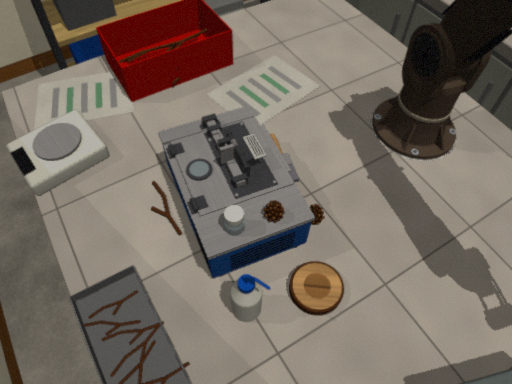

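View pics/top0.png

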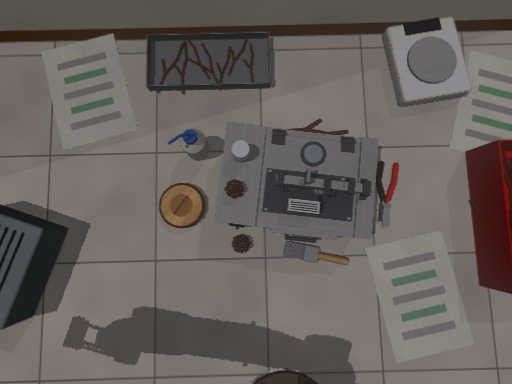

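The mill sits at about (300,185) in the top picture, with its hinges (+x) at the upper edge and +y to the left. I'll enlarge both views.

Run:
```python
import cv2
a=cv2.imread("pics/top0.png"); c=a[110:260,205:405]; cv2.imwrite("pics/topc.png",cv2.resize(c,None,fx=4,fy=4,interpolation=cv2.INTER_CUBIC))
a=cv2.imread("pics/scene0.png"); c=a[95:285,150:335]; cv2.imwrite("pics/scenec.png",cv2.resize(c,None,fx=3,fy=3,interpolation=cv2.INTER_CUBIC))
```

```text
(no output)
```

View pics/topc.png

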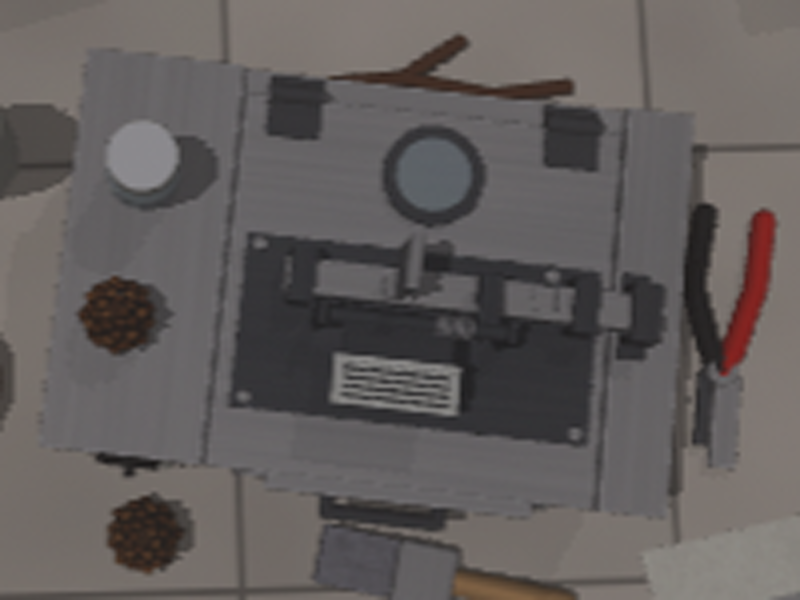

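View pics/scenec.png

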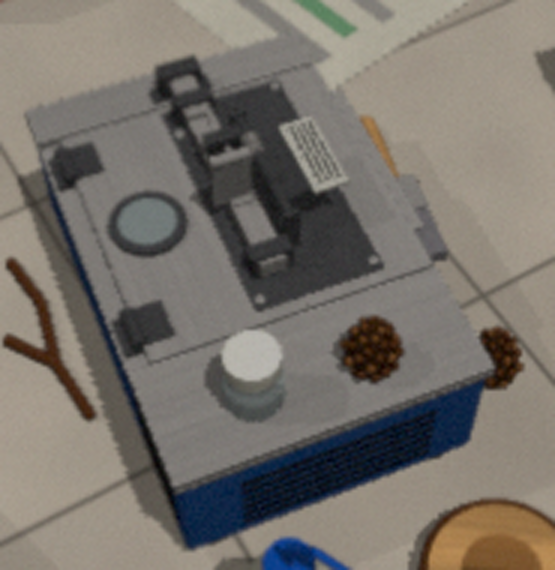

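Readings from the 4x top crop: deck corners at (90,50), (692,113), (665,517) and (42,448). The paddle corners are (335,352), (463,363), (460,416) and (330,404). The plate's top edge runs from (420,235) to (405,293). I'll turn these into a mill pose.

```bash
cat > h.py <<'E'
import numpy as np, cv2
from cell import arm, eyes
from scipy.spatial.transform import Rotation as R
import json
def cal(name):
    d=eyes.get_image(name); return d
def ray(d,uv):
    K=np.array(d["intrinsics"]);D=np.array([d["k1"],0,0,0,0.])
    p=cv2.undistortPoints(np.array(uv,float).reshape(-1,1,2),K,D).reshape(-1,2)
    Rm=cv2.Rodrigues(np.array(d["rvec"]))[0];t=np.array(d["tvec"]).ravel()
    return -Rm.T@t,(Rm.T@np.c_[p,np.ones(len(p))].T).T
def atz(d,uv,z):
    o,r=ray(d,uv);return o+r*((z-o[2])/r[:,2])[:,None]
def proj(d,P):
    return cv2.projectPoints(np.array(P,float).reshape(-1,3),np.array(d["rvec"]),np.array(d["tvec"]),np.array(d["intrinsics"]),np.array([d["k1"],0,0,0,0.]))[0].reshape(-1,2)
E
cat > m.py <<'E'
from h import *
d=cal("top"); s=cal("scene")
c=lambda a:np.array(a,float)/4+[205-.375,110-.375]
print("corners",atz(d,c([(90,50),(692,113),(665,517),(42,448)]),.135).round(4).tolist())
pd=atz(d,c([(335,352),(463,363),(460,416),(330,404)]),.179); print("paddle",pd.round(4).tolist(),pd.mean(0))
pl=atz(d,c([(420,235),(405,293)]),.205);print("plate",pl.round(4).tolist(),pl.mean(0))
e=lambda a:np.array(a,float)/3+[150-1/3,95-1/3]
ps=atz(s,e([(280,125),(307,116),(346,184),(319,194)]),.179);print("paddle scene",ps.round(4).tolist(),ps.mean(0))
pls=atz(s,e([(206,150),(256,138)]),.205);print("plate scene",pls.round(4).tolist(),pls.mean(0))
E
python3 m.py
```

```text
corners [[0.7385, 0.1265, 0.135], [0.6905, -0.2307, 0.135], [0.454, -0.1983, 0.135], [0.5026, 0.1585, 0.135]]
paddle [[0.5503, -0.0079, 0.179], [0.5424, -0.0782, 0.179], [0.5134, -0.075, 0.179], [0.5218, -0.0041, 0.179]] [ 0.53198085 -0.04129033  0.179     ]
plate [[0.6102, -0.0533, 0.205], [0.579, -0.0438, 0.205]] [ 0.59459925 -0.04851774  0.205     ]
paddle scene [[0.5388, -0.0799, 0.179], [0.5165, -0.0774, 0.179], [0.5267, -0.0055, 0.179], [0.5485, -0.0074, 0.179]] [ 0.53265158 -0.0425533   0.179     ]
plate scene [[0.6084, -0.0652, 0.205], [0.572, -0.057, 0.205]] [ 0.59017534 -0.06108498  0.205     ]
```

Corner, paddle and plate fits agree on a mill origin of about (0.5875, -0.050) and a yaw of about -0.135 rad. They all lie at sensible heights and sizes. The 4x reading of the plate is within 3 mm of the prediction. Next I'll work out the approach, with the jaw axis along mill x.

```bash
cat > plan.py <<'E'
from h import *
import sys
O=np.array([.5875,-.050,0]);yaw=-.135
M=R.from_euler('z',yaw).as_matrix()
def mill(p): return M.T@(np.array(p)-O)*1000
def world(q): return O+M@(np.array(q,float)/1000)
def report():
    s=arm.observe();T=R.from_rotvec(s["ee_rot"]).as_matrix();m=mill(s["position"])
    print("t",round(s["clock"],2),"mill",m.round(1),"F",(M.T@s["force"]).round(1),"w",round(s["width"],3),"tilt",(T[:,2]).round(3),"jaw-ang-in-mill deg",np.degrees(np.arctan2(*(M.T@T[:,1])[[1,0]])).round(2),"q",s["joints"].round(2),"toolx in mill",(M.T@T[:,0]).round(3))
    return s,T
def need(q):
    s,T=report(); print("tool shift mm",(T.T@(world(q)-s["position"])*1000).round(1))
if __name__=="__main__": need([float(a) for a in sys.argv[1:4]])
E
python3 - <<'E'
from plan import *
s,T=report(); tgt=world([-23,-20,300]); n=11;p=s["position"].copy()
phi=80.6/10
print("total",(tgt-p))
d=tgt-p
up=np.array([0,0,d[2]])
for i in range(20):
    k=min(i,10)
    Ti=T@R.from_euler('z',np.radians(phi*k)).as_matrix()
    print(i,(Ti.T@(np.array([d[0],d[1],0])/18*1000)).round(0))
E
```

```text
t 0.2 mill [-487.   586.8  202. ] F [-0.3  0.2  0.5] w 1.002 tilt [-0.    -0.001 -1.   ] jaw-ang-in-mill deg 80.61 q [-1.37  0.43  0.02  1.57 -0.01  1.13 -0.08] toolx in mill [-0.987  0.163 -0.   ]
total [ 0.3780742  -0.66371298  0.09796104]
0 [-31. -29.   0.]
1 [-35. -24.   0.]
2 [-38. -19.   0.]
3 [-40. -14.   0.]
4 [-42.  -8.   0.]
5 [-42.  -2.   0.]
6 [-42.   4.   0.]
7 [-41.  10.   0.]
8 [-40.  15.   0.]
9 [-37.  21.   0.]
10 [-34.  26.   0.]
11 [-34.  26.   0.]
12 [-34.  26.   0.]
13 [-34.  26.   0.]
14 [-34.  26.   0.]
15 [-34.  26.   0.]
16 [-34.  26.   0.]
17 [-34.  26.   0.]
18 [-34.  26.   0.]
19 [-34.  26.   0.]
```

```bash
python3 -m inch '[[[0.5,0,0,-40,0],[0.5,0,0,-40,0],[0.5,-20,-20,-20,4],[0.5,-34,-25,0,8],[0.5,-37,-20,0,8],[0.5,-40,-14,0,8],[0.5,-42,-8,0,8],[0.5,-42,-2,0,8],[0.5,-42,4,0,8],[0.5,-41,10,0,8],[0.5,-40,15,0,8],[0.5,-37,21,0,8]]]' 10; python3 plan.py -23 -20 290
```

```text
clock: 1.4
position: [0.4051, 0.2426, 0.3038]
ee_rot: [-2.322, -2.114, 0.006]
force: [0.6, 0.0, 1.0]
width: 0.501
t 1.4 mill [-220.1  265.4  303.8] F [0.6 0.1 1. ] w 0.501 tilt [-0.004 -0.002 -1.   ] jaw-ang-in-mill deg 2.38 q [-1.03  0.1   0.43  1.79 -0.04  1.27 -0.69] toolx in mill [-0.042  0.999 -0.002]
tool shift mm [-293.3  185.1   13.7]
```

```bash
python3 -m inch '[[[0.5,-38,25,0,2.3],[0.5,-38,24,0,0],[0.5,-38,24,0,0],[0.5,-38,24,0,0],[0.5,-38,24,0,0],[0.5,-38,24,0,0],[0.5,-25,15,0,0],[0.5,0,0,0,0]]]'; python3 plan.py -23 -20 240
python3 - <<'E'
from h import *
for n in("scene","top"): cv2.imwrite(f"pics/{n}1.png",cal(n)["frame"])
E
```

```text
clock: 2.2
position: [0.5341, -0.0477, 0.3045]
ee_rot: [2.378, 2.05, -0.003]
force: [-0.7, -0.1, 1.4]
width: 0.502
t 2.2 mill [-53.3  -4.9 304.5] F [-0.7 -0.2  1.4] w 0.502 tilt [-0.001 -0.003 -1.   ] jaw-ang-in-mill deg -0.74 q [-0.55  0.24  0.69  1.67 -0.15  1.29  0.02] toolx in mill [ 0.013  1.    -0.003]
tool shift mm [-14.5  30.5  64.5]
```

View pics/scene1.png

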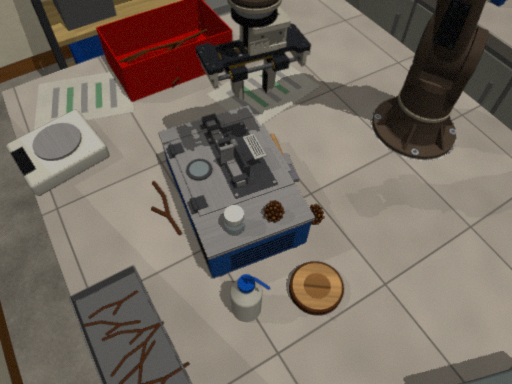

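The gripper is near the mill's far end, with the fingertips at about (238,97) and (270,90) and nothing touched. I'll move over the target.

```bash
python3 -m inch '[[[0.5,-7,15,20,0],[0.5,-7,15,20,-0.7],[0.5,0,0,20,0],[0.5,0,0,15,0],[0.5,0,0,0,0]]]'; python3 plan.py -23 -20 215
python3 - <<'E'
from plan import *
s,T=report()
for n in("scene","top"):
    d=cal(n); 
    P=[s["position"]+T@np.array([0,y,0]) for y in(-.0325,0,.0325)]+[world([9,0,205]),world([-56,1,179]),world([4,-48,172])]
    uv=proj(d,P);print(n,uv.round(1).tolist())
    c=uv.mean(0).astype(int); x0,y0=c[0]-60,c[1]-50
    k=cv2.resize(d["frame"][y0:y0+100,x0:x0+120],None,fx=6,fy=6,interpolation=cv2.INTER_CUBIC)
    for i,u in enumerate(uv): cv2.circle(k,tuple(((u-[x0,y0]+.5)*6).astype(int)),3,[(0,0,255),(0,255,0)][i>2],-1)
    cv2.imwrite(f"pics/{n}2.png",k)
E
```

```text
clock: 2.8
position: [0.5612, -0.0512, 0.2266]
ee_rot: [-2.344, -2.083, -0.003]
force: [0.1, -0.4, 0.6]
width: 0.497
t 2.8 mill [-25.9  -4.8 226.6] F [ 0.2 -0.3  0.6] w 0.497 tilt [-0.002  0.006 -1.   ] jaw-ang-in-mill deg 0.98 q [-0.48  0.35  0.66  1.73 -0.24  1.15  0.13] toolx in mill [-0.017  1.     0.005]
tool shift mm [-15.3   2.7  11.5]
t 2.8 mill [-25.9  -4.8 226.6] F [ 0.2 -0.3  0.6] w 0.497 tilt [-0.002  0.006 -1.   ] jaw-ang-in-mill deg 0.98 q [-0.48  0.35  0.66  1.73 -0.24  1.15  0.13] toolx in mill [-0.017  1.     0.005]
scene [[254.5, 129.1], [240.5, 133.6], [226.3, 138.3], [226.4, 146.8], [254.3, 146.2], [221.4, 141.0]]
top [[310.4, 205.6], [311.5, 190.0], [312.6, 174.6], [309.0, 174.7], [303.9, 205.5], [327.7, 181.4]]
```

View pics/scene2.png

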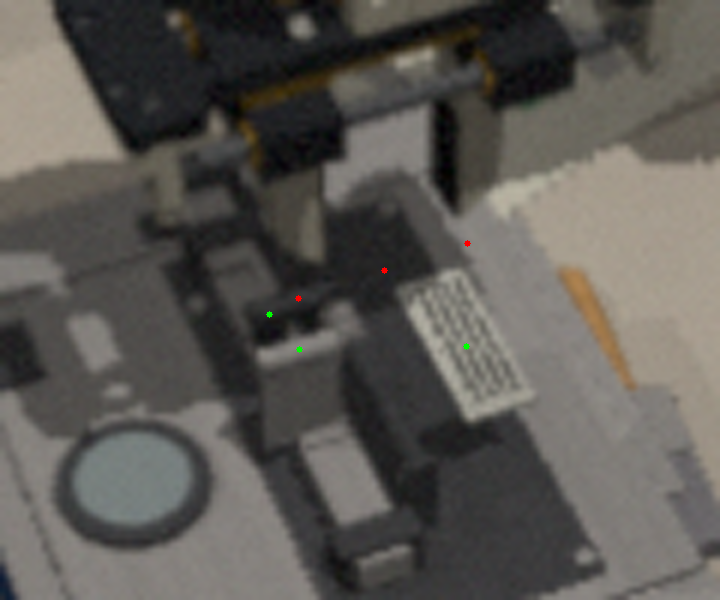

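View pics/top2.png

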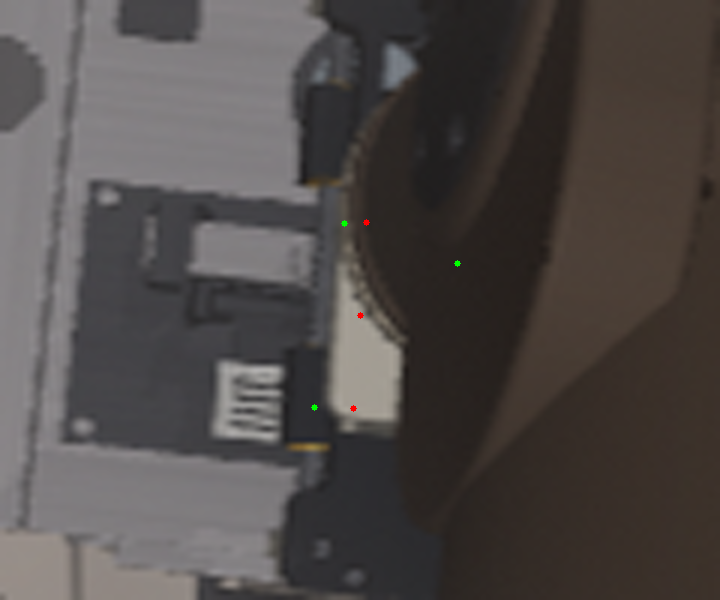

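The plate and paddle projections (green) land right on the visible plate top and paddle, so the mill pose is good. The visible fingertips, at (305,262) and (460,210) in the crop, sit above my projected tips in red. I'll re-check now that the arm has settled.

```bash
cat > look.py <<'E'
from plan import *
import sys
tag=sys.argv[1]; f=int(sys.argv[2]) if len(sys.argv)>2 else 6
s,T=report(); d=cal("scene"); s2=arm.observe()
P=[s["position"]+T@np.array([0,y,z]) for y in(-.0325,.0325) for z in (0,-.04)]+[world([9,0,205]),world([-56,1,179]),world([4,-48,172])]
uv=proj(d,P);x0,y0=175,90
k=cv2.resize(d["frame"][y0:y0+95,x0:x0+120],None,fx=6,fy=6,interpolation=cv2.INTER_CUBIC)
for i,u in enumerate(uv): cv2.circle(k,tuple(((u-[x0,y0]+.5)*6).astype(int)),3,[(0,0,255),(0,255,0)][i>3],-1)
cv2.imwrite(f"pics/{tag}.png",k)
E
python3 -m inch '[[[0.5,-6,1,0,0],[0.5,0,0,0,0],[0.5,0,0,0,0]]]'; python3 look.py s3; python3 plan.py -23 -20 215
```

```text
clock: 3.2
position: [0.5638, -0.0571, 0.2313]
ee_rot: [-2.345, -2.088, -0.012]
force: [-0.6, 1.0, -0.4]
width: 0.499
t 3.2 mill [-22.6 -10.2 231.3] F [-0.7  0.9 -0.4] w 0.499 tilt [ 0.005  0.006 -1.   ] jaw-ang-in-mill deg 1.09 q [-0.47  0.35  0.66  1.72 -0.24  1.15  0.14] toolx in mill [-0.019  1.     0.007]
t 3.25 mill [-22.5 -10.4 231.4] F [ 0.1  0.9 -0.5] w 0.496 tilt [ 0.005  0.006 -1.   ] jaw-ang-in-mill deg 1.08 q [-0.47  0.35  0.66  1.72 -0.24  1.15  0.14] toolx in mill [-0.019  1.     0.007]
tool shift mm [-9.7 -0.7 16.3]
```

View pics/s3.png

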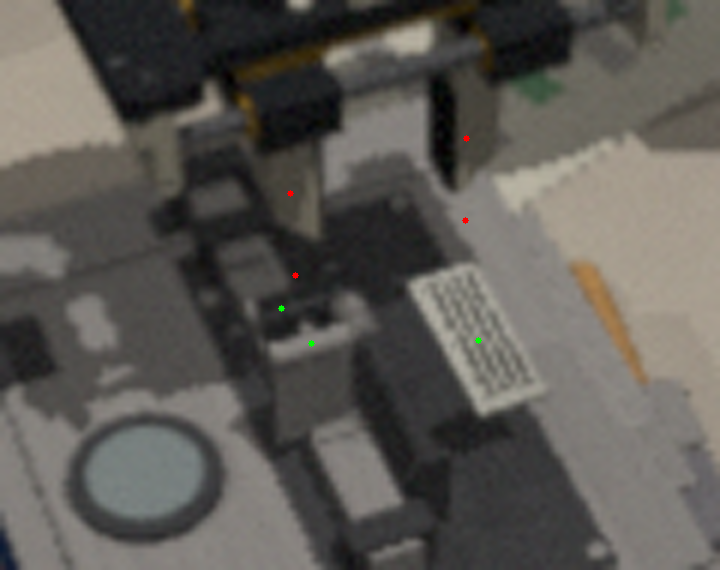

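The visible tip corners are at about (457,192) and (322,240), roughly 25 mm above where the reported TCP would put them. I'll enlarge further to see whether there's a thin or grey tip below.

Run:
```python
from plan import *
d=cal("scene"); k=d["frame"][75:140,200:275]
k=cv2.convertScaleAbs(k,alpha=1.6,beta=10)
cv2.imwrite("pics/z4.png",cv2.resize(k,None,fx=9,fy=9,interpolation=cv2.INTER_NEAREST))
```

```text
(no output)
```

View pics/z4.png

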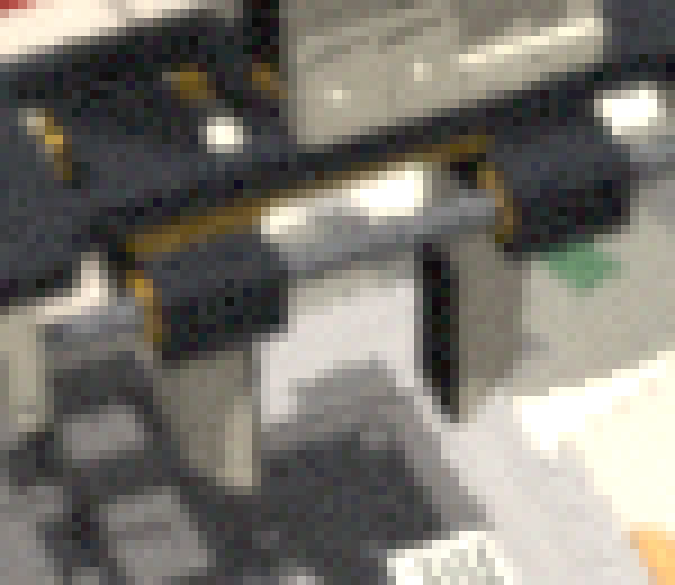

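Run:
```python
from plan import *
d=cal("scene");report()
o,r=ray(d,[(250.5,121.),(228,129.)])
for y in(-1,-10,-20,-30):
  for ri in r:
    om=mill(o);rm=M.T@ri; t=(y-om[1])/rm[1]; print(y,(om+t*rm).round(1))
dt=cal("top"); cv2.imwrite("pics/t5.png",cv2.resize(dt["frame"][130:250,240:390],None,fx=5,fy=5,interpolation=cv2.INTER_CUBIC))
```

```text
t 3.35 mill [-22.7 -10.4 231. ] F [-0.6  1.3 -0.4] w 0.502 tilt [ 0.004  0.006 -1.   ] jaw-ang-in-mill deg 1.08 q [-0.47  0.35  0.66  1.72 -0.24  1.15  0.14] toolx in mill [-0.019  1.     0.007]
-1 [-47.   -1.  259.3]
-1 [  2.8  -1.  255.9]
-10 [-51.  -10.  249.4]
-10 [ -0.3 -10.  246. ]
-20 [-55.3 -20.  238.4]
-20 [ -3.8 -20.  234.9]
-30 [-59.7 -30.  227.4]
-30 [ -7.2 -30.  223.8]
```

View pics/t5.png

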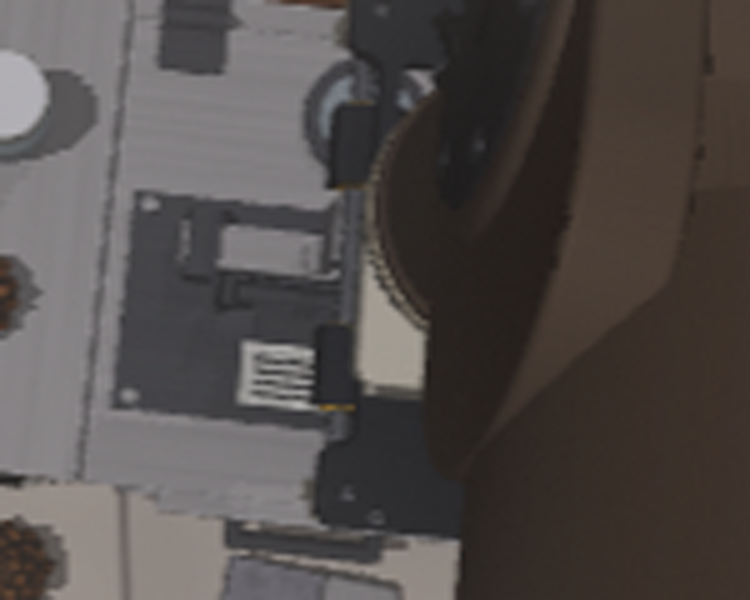

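Both tip corners, intersected with the expected finger plane, come out about 25 mm above the reported TCP height. The x spacing agrees. I'll descend carefully in small steps, using force and pictures to find the real contact height.

```bash
python3 -m inch '[[[0.5,-5,0,8,0.6],[0.5,-4,0,8,0.5],[0.5,0,0,8,0],[0.5,0,0,5,0],[0.5,0,0,0,0],[0.5,0,0,0,0]]]'; python3 look.py s6
```

```text
clock: 4.0
position: [0.5616, -0.0669, 0.198]
ee_rot: [-2.367, -2.061, -0.008]
force: [-1.8, -0.2, 0.1]
width: 0.502
t 4.0 mill [-23.4 -20.3 198. ] F [-1.8 -0.4  0.1] w 0.502 tilt [ 0.002  0.006 -1.   ] jaw-ang-in-mill deg -0.16 q [-0.45  0.38  0.65  1.77 -0.27  1.08  0.16] toolx in mill [0.003 1.    0.006]
```

View pics/s6.png

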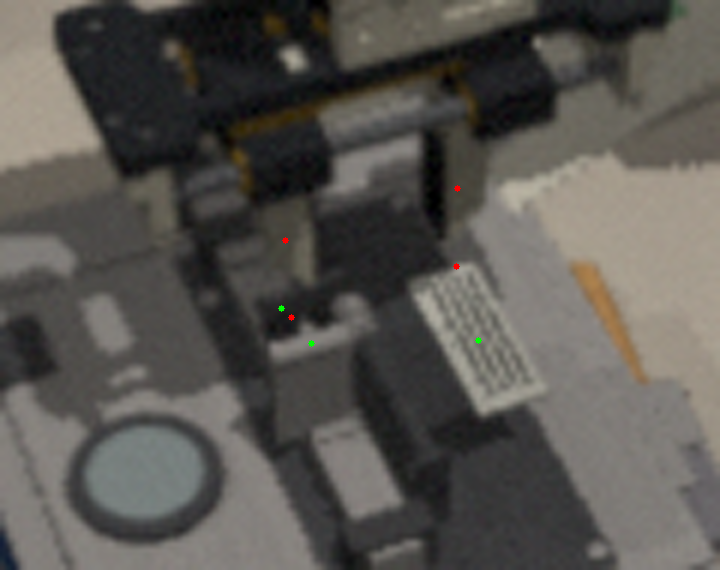

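```bash
python3 -m inch '[[[0.5,0,0,6,0],[0.5,0,0,5,0],[0.5,0,0,0,0],[0.5,0,0,0,0]]]'; python3 look.py s7
```

```text
clock: 4.45
position: [0.5621, -0.0665, 0.1865]
ee_rot: [-2.366, -2.062, -0.01]
force: [-0.3, -0.1, 0.4]
width: 0.501
t 4.45 mill [-23.  -19.8 186.5] F [-0.3 -0.1  0.4] w 0.501 tilt [ 0.003  0.006 -1.   ] jaw-ang-in-mill deg -0.12 q [-0.44  0.39  0.65  1.78 -0.28  1.06  0.17] toolx in mill [0.002 1.    0.006]
```

View pics/s7.png

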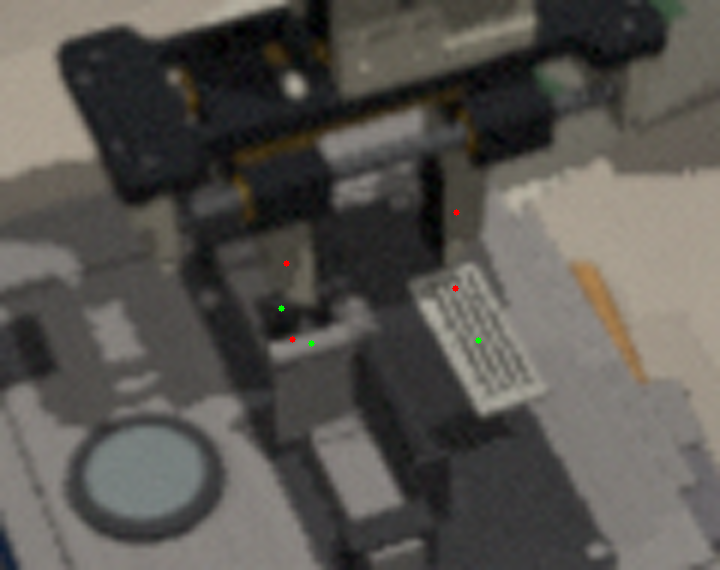

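```bash
python3 -m inch '[[[0.5,0,0,5,0],[0.5,0,0,0,0],[0.5,0,0,5,0],[0.5,0,0,0,0],[0.5,0,0,0,0]]]'; python3 look.py s8
```

```text
clock: 5.0
position: [0.5623, -0.0664, 0.1759]
ee_rot: [-2.366, -2.063, -0.01]
force: [-0.3, -0.3, -0.4]
width: 0.504
t 5.0 mill [-22.8 -19.7 175.9] F [-0.3 -0.3 -0.4] w 0.504 tilt [ 0.003  0.006 -1.   ] jaw-ang-in-mill deg -0.11 q [-0.44  0.4   0.64  1.8  -0.29  1.03  0.18] toolx in mill [0.002 1.    0.007]
```

View pics/s8.png

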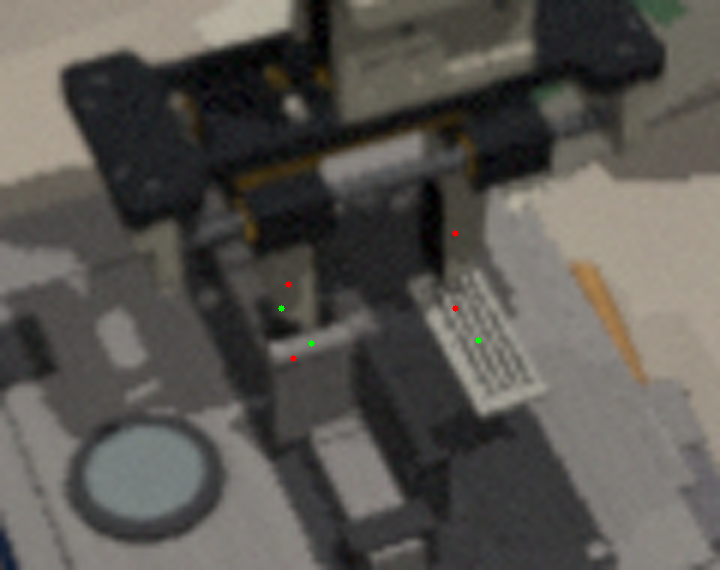

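There's no contact at TCP z 176, so the tips are indeed higher than reported. I'll keep going down in small steps.

```bash
python3 -m inch '[[[0.5,0,0,5,0],[0.5,0,0,0,0],[0.5,0,0,4,0],[0.5,0,0,0,0],[0.5,0,0,0,0]]]'; python3 look.py s9
```

```text
clock: 5.55
position: [0.5623, -0.0663, 0.1661]
ee_rot: [-2.366, -2.063, -0.01]
force: [-0.1, 0.6, 0.5]
width: 0.499
t 5.55 mill [-22.8 -19.6 166.1] F [-0.2  0.6  0.5] w 0.499 tilt [ 0.003  0.006 -1.   ] jaw-ang-in-mill deg -0.11 q [-0.43  0.41  0.64  1.81 -0.29  1.01  0.19] toolx in mill [0.002 1.    0.007]
```

View pics/s9.png

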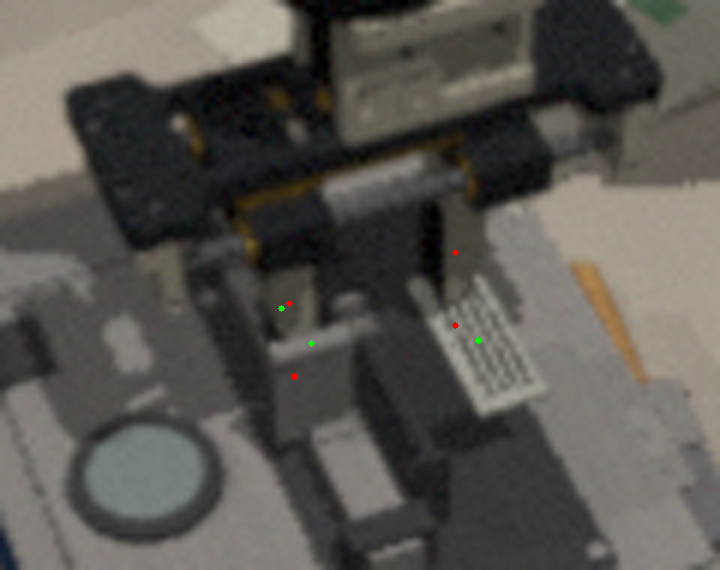

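```bash
python3 -m inch '[[[0.5,0,0,4,0],[0.5,0,0,0,0],[0.5,0,0,0,0]]]'; python3 plan.py -23 -20 158;  python3 -m inch '[[[0.5,0,0,4,0],[0.5,0,0,0,0],[0.5,0,0,0,0]]]'; python3 look.py s10
```

```text
clock: 5.9
position: [0.5623, -0.0663, 0.1618]
ee_rot: [-2.366, -2.063, -0.01]
force: [0.1, -0.2, 0.2]
width: 0.501
t 5.9 mill [-22.8 -19.5 161.8] F [ 0.2 -0.2  0.2] w 0.501 tilt [ 0.003  0.006 -1.   ] jaw-ang-in-mill deg -0.1 q [-0.43  0.42  0.64  1.81 -0.3   1.    0.19] toolx in mill [0.002 1.    0.007]
tool shift mm [-0.5 -0.2  3.8]
clock: 6.2
position: [0.5623, -0.0662, 0.1574]
ee_rot: [-2.366, -2.063, -0.01]
force: [-0.3, -0.2, 0.6]
width: 0.5
t 6.2 mill [-22.8 -19.5 157.4] F [-0.2 -0.2  0.6] w 0.5 tilt [ 0.003  0.006 -1.   ] jaw-ang-in-mill deg -0.1 q [-0.43  0.42  0.63  1.82 -0.3   0.99  0.19] toolx in mill [0.002 1.    0.007]
```

View pics/s10.png

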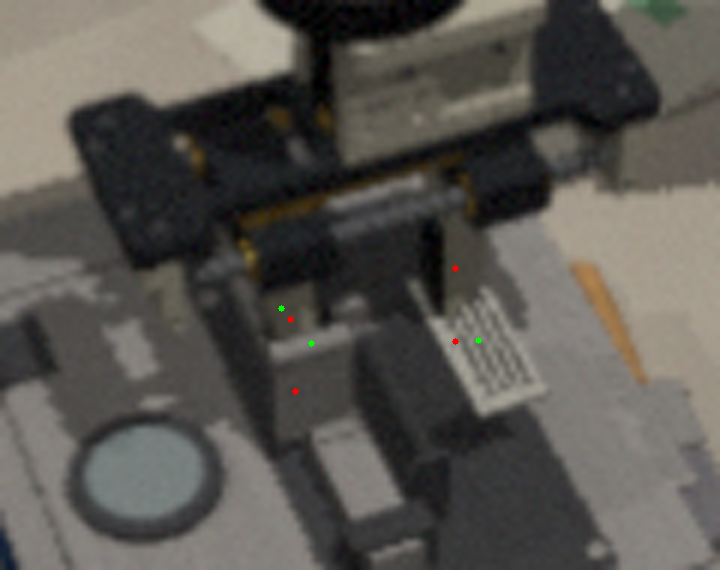

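```bash
python3 -m inch '[[[0.5,0,0,4,0],[0.5,0,0,0,0],[0.5,0,0,0,0]]]'; python3 plan.py -23 -20 158;  python3 -m inch '[[[0.5,0,0,3,0],[0.5,0,0,0,0],[0.5,0,0,0,0]]]';python3 plan.py -23 -20 158;python3 -m inch '[[[0.5,0,0,3,0],[0.5,0,0,0,0],[0.5,0,0,0,0]]]'; python3 look.py s11
```

```text
clock: 6.55
position: [0.5624, -0.0662, 0.1535]
ee_rot: [-2.366, -2.063, -0.011]
force: [-1.0, 0.2, 2.2]
width: 0.497
t 6.55 mill [-22.7 -19.4 153.5] F [-1.   0.   2.2] w 0.497 tilt [ 0.004  0.007 -1.   ] jaw-ang-in-mill deg -0.11 q [-0.43  0.43  0.63  1.82 -0.31  0.99  0.2 ] toolx in mill [0.002 1.    0.007]
tool shift mm [-0.5 -0.3 -4.5]
clock: 6.85
position: [0.562, -0.0662, 0.1507]
ee_rot: [-2.366, -2.062, -0.011]
force: [-1.3, -0.8, 3.6]
width: 0.499
t 6.85 mill [-23.1 -19.5 150.7] F [-1.2 -1.   3.6] w 0.499 tilt [ 0.003  0.007 -1.   ] jaw-ang-in-mill deg -0.11 q [-0.42  0.43  0.63  1.83 -0.31  0.98  0.2 ] toolx in mill [0.002 1.    0.007]
tool shift mm [-0.5  0.2 -7.3]
clock: 7.15
position: [0.5615, -0.066, 0.1481]
ee_rot: [-2.365, -2.061, -0.011]
force: [-1.4, 0.6, 5.7]
width: 0.499
t 7.15 mill [-23.6 -19.4 148.1] F [-1.5  0.4  5.7] w 0.499 tilt [ 0.002  0.008 -1.   ] jaw-ang-in-mill deg -0.11 q [-0.42  0.43  0.63  1.83 -0.31  0.98  0.2 ] toolx in mill [0.002 1.    0.008]
```

View pics/s11.png

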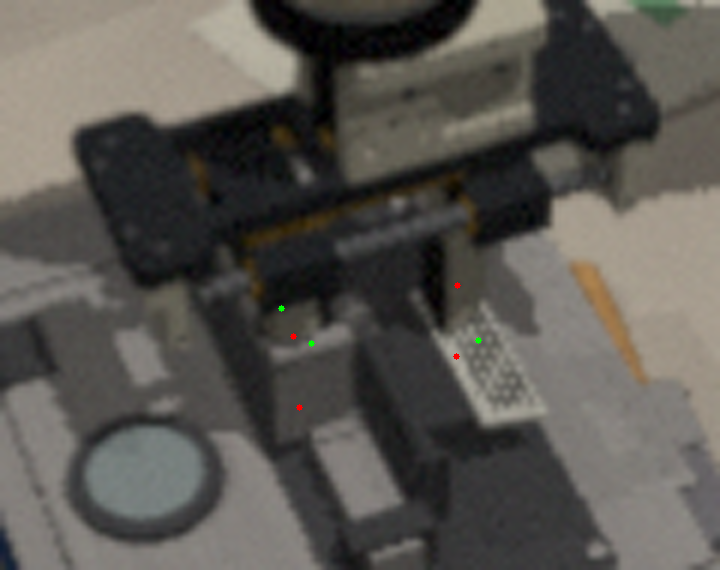

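Contact began at TCP z of about 154.5, so the real tips are about 24.5 mm above the reported TCP. The paddle's ribs at (490,360) now look tilted, and the force rises as the spring should. I'll press on to a depth of about 10 mm.

```bash
python3 -m inch '[[[0.5,0,1,3,0],[0.5,0,0,0,0],[0.5,0,0,2,0],[0.5,0,0,0,0]]]'; python3 look.py s12
```

```text
clock: 7.6
position: [0.5613, -0.066, 0.1438]
ee_rot: [-2.364, -2.06, -0.01]
force: [-2.7, 1.4, 7.1]
width: 0.498
t 7.6 mill [-23.8 -19.4 143.8] F [-2.9  1.   7.1] w 0.498 tilt [ 0.     0.009 -1.   ] jaw-ang-in-mill deg -0.12 q [-0.42  0.44  0.62  1.83 -0.32  0.97  0.21] toolx in mill [0.002 1.    0.009]
```

View pics/s12.png

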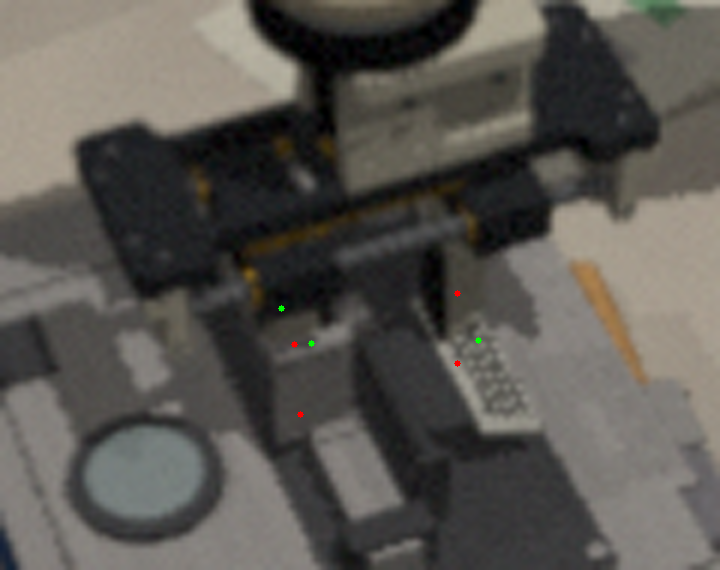

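The paddle is clearly tipped down, with its edge at (490,430), at 7 N and about 10.5 mm deep. Now I'll push the plate along tool +x.

```bash
python3 -m inch '[[[0.5,4,0,0,0],[0.5,3,0,0,0],[0.5,3,0,0,0],[0.5,3,0,0,0],[0.5,3,0,0,0],[0.5,0,0,0,0]]]'; python3 look.py s13
```

```text
clock: 8.25
position: [0.5619, -0.0624, 0.1459]
ee_rot: [2.376, 2.05, -0.004]
force: [-2.3, 4.3, 5.4]
width: 0.5
t 8.25 mill [-23.7 -15.7 145.9] F [-2.9  3.9  5.4] w 0.5 tilt [ 0.    -0.004 -1.   ] jaw-ang-in-mill deg -0.68 q [-0.44  0.44  0.63  1.83 -0.3   0.97  0.17] toolx in mill [ 0.012  1.    -0.004]
```

View pics/s13.png

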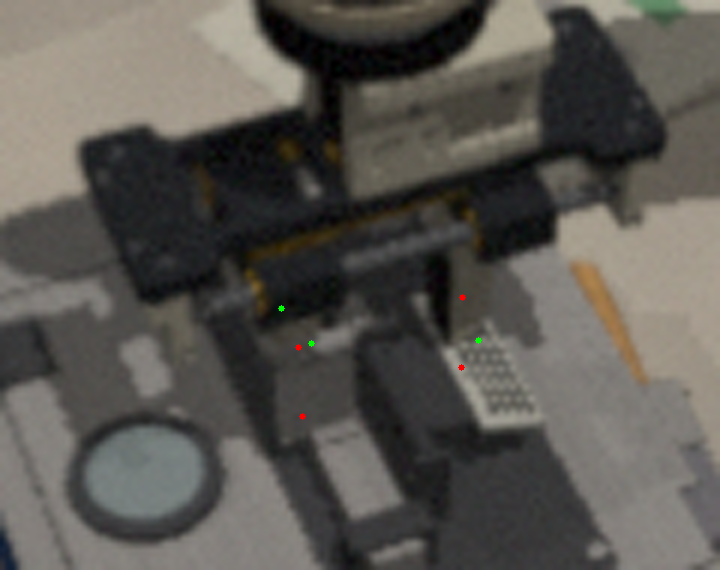

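```bash
python3 -m inch '[[[0.5,0,0,0,0],[0.5,0,0,0,0]]]'; python3 plan.py -23 18 144;python3 -m inch '[[[0.5,6,0,1,0],[0.5,6,0,0,0]]]'; python3 plan.py -23 18 144;python3 -m inch '[[[0.5,0,0,0,0],[0.5,0,0,0,0]]]'; python3 plan.py -23 18 144
```

```text
clock: 8.5
position: [0.562, -0.0621, 0.1465]
ee_rot: [2.376, 2.051, -0.003]
force: [-2.2, 1.0, 6.0]
width: 0.502
t 8.5 mill [-23.7 -15.5 146.5] F [-2.3  0.6  6. ] w 0.502 tilt [ 0.001 -0.003 -1.   ] jaw-ang-in-mill deg -0.68 q [-0.44  0.44  0.63  1.83 -0.3   0.97  0.17] toolx in mill [ 0.012  1.    -0.003]
tool shift mm [33.5  0.3  2.4]
clock: 8.7
position: [0.5633, -0.0552, 0.1464]
ee_rot: [2.378, 2.043, -0.007]
force: [-2.3, -7.1, 4.7]
width: 0.5
t 8.7 mill [-23.3  -8.4 146.4] F [-1.3 -7.3  4.7] w 0.5 tilt [ 0.001 -0.008 -1.   ] jaw-ang-in-mill deg -0.92 q [-0.46  0.44  0.64  1.83 -0.3   0.97  0.15] toolx in mill [ 0.016  1.    -0.008]
tool shift mm [26.5 -0.1  2.2]
clock: 8.9
position: [0.5634, -0.0551, 0.147]
ee_rot: [2.378, 2.043, -0.006]
force: [-3.3, 1.6, 5.9]
width: 0.502
t 8.9 mill [-23.2  -8.3 147. ] F [-3.5  1.1  5.9] w 0.502 tilt [ 0.001 -0.008 -1.   ] jaw-ang-in-mill deg -0.94 q [-0.46  0.44  0.64  1.83 -0.3   0.97  0.15] toolx in mill [ 0.016  1.    -0.008]
tool shift mm [26.3 -0.2  2.8]
```

The larger rows work, but z is creeping up. I'll press back down while continuing to push.

```bash
python3 -m inch '[[[0.5,0,0,4,0],[0.5,0,0,1,0]]]'; python3 plan.py -23 18 144;python3 -m inch '[[[0.5,6,0,1,-1],[0.5,6,0,1,0]]]'; python3 look.py s14; python3 plan.py -23 18 144
```

```text
clock: 9.1
position: [0.5634, -0.055, 0.1427]
ee_rot: [2.378, 2.043, -0.006]
force: [-2.7, 0.4, 7.5]
width: 0.501
t 9.1 mill [-23.2  -8.2 142.7] F [-2.7  0.   7.5] w 0.501 tilt [ 0.002 -0.007 -1.   ] jaw-ang-in-mill deg -0.92 q [-0.46  0.44  0.63  1.83 -0.3   0.96  0.16] toolx in mill [ 0.016  1.    -0.007]
tool shift mm [26.2 -0.2 -1.5]
clock: 9.3
position: [0.5644, -0.0492, 0.1419]
ee_rot: [2.361, 2.056, -0.012]
force: [-5.8, -11.2, 13.7]
width: 0.499
t 9.3 mill [-23.   -2.3 141.9] F [ -4.2 -11.8  13.7] w 0.499 tilt [ 0.002 -0.013 -1.   ] jaw-ang-in-mill deg -0.16 q [-0.47  0.44  0.63  1.83 -0.3   0.96  0.15] toolx in mill [ 0.003  1.    -0.013]
t 9.35 mill [-23.   -1.9 141.8] F [-3.8 -8.4 12. ] w 0.495 tilt [ 0.002 -0.013 -1.   ] jaw-ang-in-mill deg -0.16 q [-0.47  0.44  0.63  1.83 -0.3   0.96  0.15] toolx in mill [ 0.003  1.    -0.013]
tool shift mm [19.8 -0.1 -2.4]
```

View pics/s14.png

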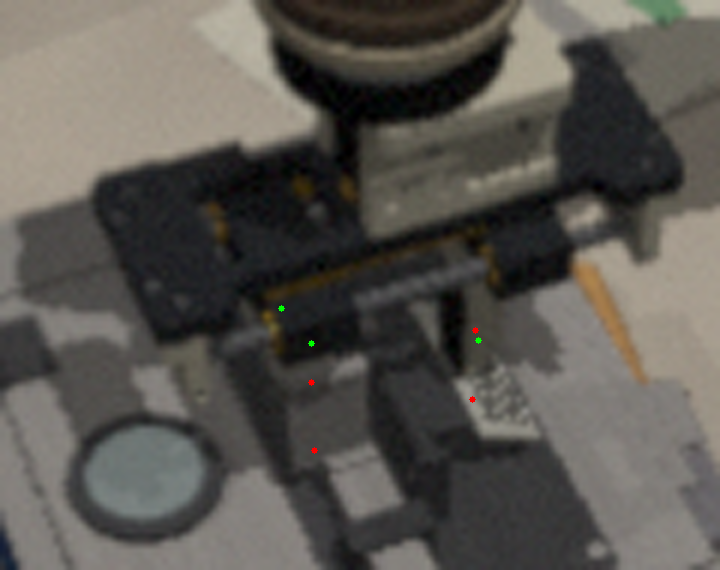

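The plate top has moved from (311,343) to about (340,370), so the bolt is roughly 11 mm out with the paddle down. I'll ease z up slightly and continue.

```bash
python3 -m inch '[[[0.5,0,0,-1,0],[0.5,6,0,0,0],[0.5,6,0,0,0]]]'; python3 plan.py -23 23 143.5; python3 -m inch '[[[0.5,6,0,0,0],[0.5,6,0,0,0]]]'; python3 plan.py -23 23 143.5
```

```text
clock: 9.65
position: [0.565, -0.043, 0.1439]
ee_rot: [2.363, 2.047, -0.018]
force: [-4.2, -6.8, 4.4]
width: 0.503
t 9.65 mill [-23.2   3.9 143.9] F [-3.2 -7.3  4.4] w 0.503 tilt [ 0.001 -0.019 -1.   ] jaw-ang-in-mill deg -0.48 q [-0.49  0.44  0.64  1.83 -0.29  0.96  0.13] toolx in mill [ 0.008  1.    -0.019]
tool shift mm [19.1  0.1  0.1]
clock: 9.85
position: [0.5658, -0.0368, 0.1443]
ee_rot: [2.365, 2.038, -0.025]
force: [-2.9, -7.0, 6.1]
width: 0.497
t 9.85 mill [-23.3  10.1 144.3] F [-1.9 -7.3  6.1] w 0.497 tilt [ 0.    -0.025 -1.   ] jaw-ang-in-mill deg -0.76 q [-0.5   0.44  0.64  1.83 -0.29  0.96  0.11] toolx in mill [ 0.013  1.    -0.025]
tool shift mm [12.9  0.1  0.5]
```

```bash
python3 -m inch '[[[0.5,6,0,1,-0.5],[0.5,6,0,0,0]]]'; python3 plan.py -23 23 143.5; python3 -m inch '[[[0.5,6,0,1,0],[0.5,6,0,0,0]]]'; python3 look.py s15
```

```text
clock: 10.05
position: [0.5667, -0.0309, 0.1439]
ee_rot: [2.358, 2.04, -0.032]
force: [-3.7, -7.7, 5.4]
width: 0.496
t 10.05 mill [-23.2  16.2 143.9] F [-2.6 -8.1  5.4] w 0.496 tilt [-0.    -0.031 -1.   ] jaw-ang-in-mill deg -0.53 q [-0.52  0.45  0.64  1.83 -0.28  0.96  0.09] toolx in mill [ 0.009  0.999 -0.031]
tool shift mm [6.8 0.1 0.2]
clock: 10.25
position: [0.5669, -0.0293, 0.1439]
ee_rot: [2.361, 2.025, -0.044]
force: [-5.1, -19.6, 4.6]
width: 0.501
t 10.25 mill [-23.2  17.8 143.9] F [ -2.4 -20.1   4.6] w 0.501 tilt [-0.002 -0.042 -0.999] jaw-ang-in-mill deg -1.02 q [-0.53  0.45  0.65  1.83 -0.27  0.96  0.07] toolx in mill [ 0.018  0.999 -0.042]
```

View pics/s15.png

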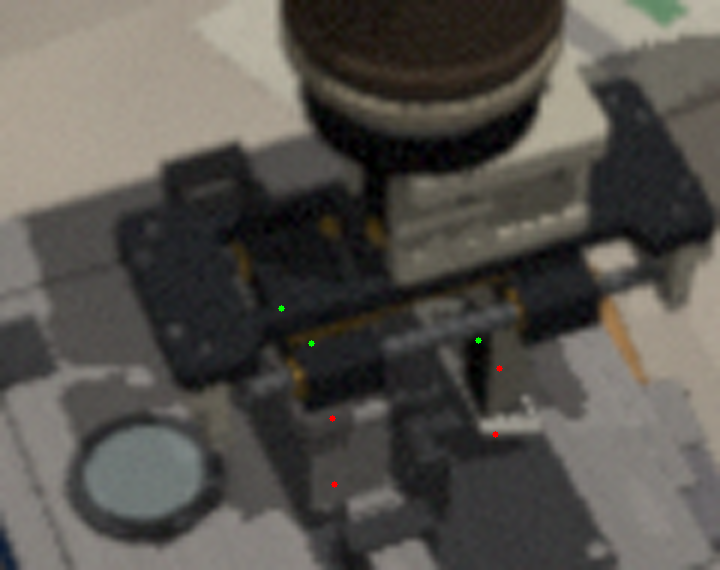

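The y force jumped to 20 N and motion stopped at y 17.8, which suggests the bolt's stop. I'll check the plate's position against the projection.

Run:
```python
from plan import *
report(); d=cal("scene"); x0,y0=200,110; f=8
k=cv2.convertScaleAbs(cv2.resize(d["frame"][y0:y0+70,x0:x0+95],None,fx=f,fy=f,interpolation=cv2.INTER_CUBIC),alpha=1.6)
for b,c in((26,(255,0,0)),(31,(0,255,255)),(36,(0,0,255))):
  for x in(-6,24):
    u=proj(d,[world([x,b+4,205])])[0]; cv2.circle(k,tuple(((u-[x0,y0]+.5)*f).astype(int)),3,c,-1)
cv2.imwrite("pics/z16.png",k)
```

```text
t 10.3 mill [-23.2  17.7 143.9] F [ -3.3 -17.1   7.4] w 0.5 tilt [-0.002 -0.042 -0.999] jaw-ang-in-mill deg -1.04 q [-0.53  0.45  0.65  1.83 -0.27  0.96  0.07] toolx in mill [ 0.018  0.999 -0.042]
```

View pics/z16.png

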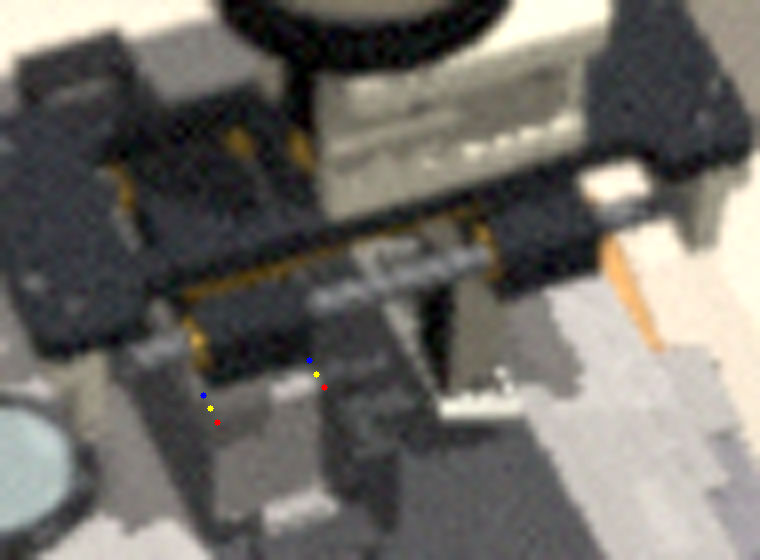

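The plate's top edge lines up with the 36 mm (red) markers. One more gentle push should confirm the stop.

```bash
python3 -m inch '[[[0.5,5,0,0.5,0]]]'; python3 plan.py -23 23 143.5; python3 -m inch '[[[0.5,3,0,0.5,0]]]'; python3 plan.py -23 23 143.5
```

```text
clock: 10.45
position: [0.5669, -0.0296, 0.1438]
ee_rot: [2.364, 2.016, -0.05]
force: [-6.0, -10.8, 12.3]
width: 0.502
t 10.45 mill [-23.2  17.5 143.8] F [ -4.4 -11.5  12.3] w 0.502 tilt [-0.002 -0.047 -0.999] jaw-ang-in-mill deg -1.33 q [-0.54  0.45  0.65  1.83 -0.27  0.96  0.06] toolx in mill [ 0.023  0.999 -0.046]
tool shift mm [5.6 0.1 0. ]
clock: 10.55
position: [0.5668, -0.0299, 0.1438]
ee_rot: [2.366, 2.011, -0.053]
force: [-4.8, -3.6, 9.4]
width: 0.501
t 10.55 mill [-23.2  17.2 143.8] F [-4.3 -4.3  9.4] w 0.501 tilt [-0.003 -0.049 -0.999] jaw-ang-in-mill deg -1.53 q [-0.54  0.45  0.65  1.83 -0.27  0.96  0.06] toolx in mill [ 0.027  0.998 -0.049]
tool shift mm [5.8 0.  0. ]
```

The bolt is at its stop: y no longer advances. I'll back off the plate a little, then rise off the paddle.

```bash
python3 -m inch '[[[0.5,-7,0,0,0],[0.5,-4,0,0,0],[0.5,0,0,-5,0],[0.5,0,0,-6,0],[0.5,0,0,-8,0],[0.5,0,0,-8,0],[0.5,0,0,0,0]]]'; python3 look.py s17
```

```text
clock: 11.25
position: [0.5666, -0.0376, 0.1746]
ee_rot: [2.366, 2.012, -0.047]
force: [0.3, -0.3, -1.1]
width: 0.502
t 11.25 mill [-22.4   9.5 174.6] F [ 0.4 -0.3 -1.1] w 0.502 tilt [ 0.    -0.047 -0.999] jaw-ang-in-mill deg -1.49 q [-0.54  0.41  0.67  1.79 -0.24  1.02  0.05] toolx in mill [ 0.026  0.999 -0.046]
```

View pics/s17.png

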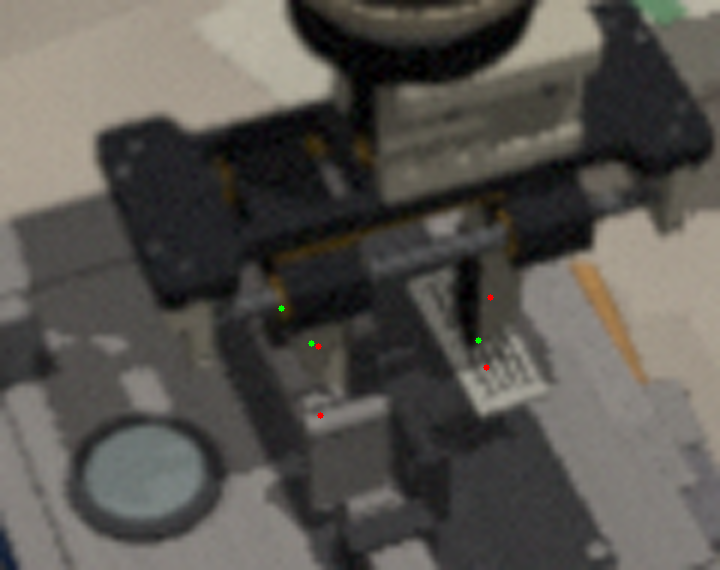

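Forces are back to about zero and the paddle is back up at its released outline, ending at (545,395). The plate's top edge is at about (348,412). I'll retract clear and verify.

```bash
python3 -m inch '[[[0.5,-2,0,-20,0],[0.5,0,0,-30,0],[0.5,0,0,-40,0],[0.5,-20,0,-40,0],[0.5,-40,0,-20,0],[0.5,-40,0,0,0],[0.5,-40,0,0,0],[0.5,-40,0,0,0],[0.5,0,0,0,0],[0.5,0,0,0,0]]]'
python3 - <<'E'
from plan import *
report()
for n in("scene","top"):
    d=cal(n); cv2.imwrite(f"pics/{n}18.png",d["frame"])
    x0,y0,w,h,f=(200,110,90,65,8) if n=="scene" else (255,140,110,80,7)
    k=cv2.convertScaleAbs(cv2.resize(d["frame"][y0:y0+h,x0:x0+w],None,fx=f,fy=f,interpolation=cv2.INTER_CUBIC),alpha=1.3)
    P=[world([9,36,205]),world([-56,1,179]),world([4,-48,172]),world([-20,36,155])]
    for p in P:
        u=proj(d,[p])[0]; cv2.circle(k,tuple(((u-[x0,y0]+.5)*f).astype(int)),3,(0,0,255),-1)
    cv2.imwrite(f"pics/{n}18z.png",k)
E
```

```text
clock: 12.3
position: [0.5351, -0.2134, 0.3359]
ee_rot: [2.361, 2.02, -0.056]
force: [0.4, 0.5, -0.4]
width: 0.503
t 12.3 mill [ -30.  -168.9  335.9] F [ 0.3  0.6 -0.4] w 0.503 tilt [-0.006 -0.049 -0.999] jaw-ang-in-mill deg -1.16 q [-0.31  0.31  0.78  1.53 -0.17  1.37  0.32] toolx in mill [ 0.02   0.999 -0.049]
```

View pics/scene18z.png

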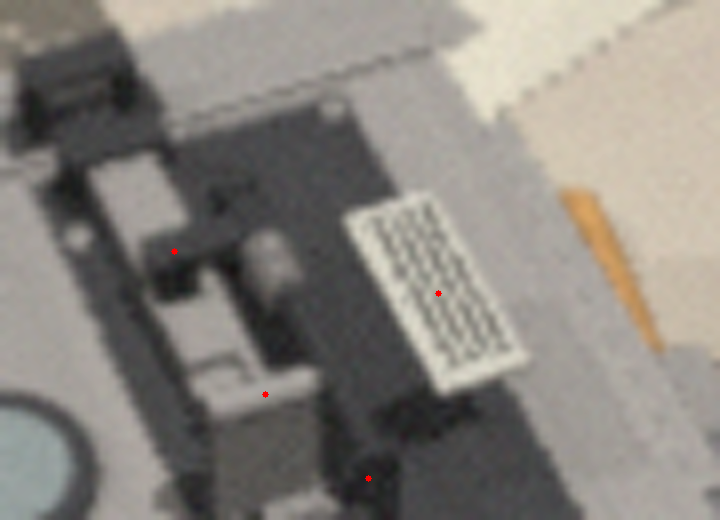

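View pics/scene18.png

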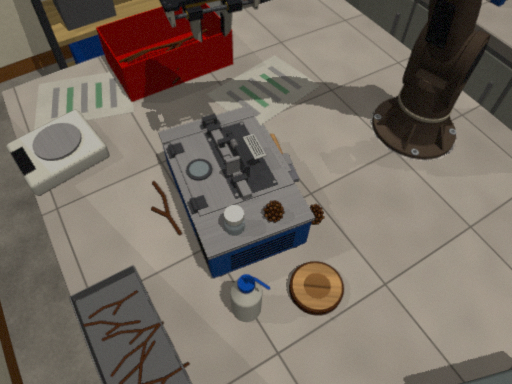

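View pics/top18.png

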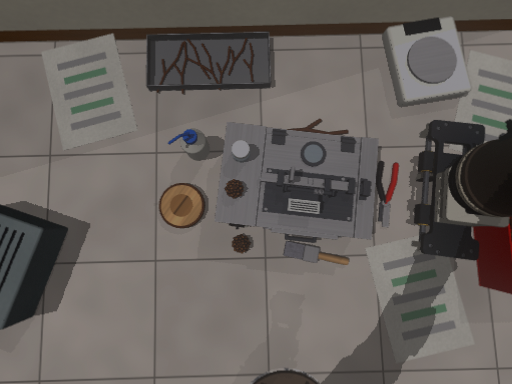

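The plate top sits on the 36 mm projection at (265,394). The paddle and tooth match their released positions at (438,293) and (174,250), the lid is shut, and the loose items are unmoved. I'll hand the job in.

```bash
python3 -c "
from cell import workorder
print(workorder.sign_off())"
```

```text
the job is handed in; nothing more can be done
None
```

The lid bolt is drawn fully out and locked open, the lid is shut, and I handed the job in at about 12.4 s. No verdict was reported.

I pressed the paddle about 10 mm down with one fingertip and held it there. The other finger pushed the finger plate until the bolt reached its stop. Then I backed off the plate, let the catch spring up, and moved the gripper clear.

**Last checks:**
- **Bolt:** the plate top lies on its calculated 36 mm position in the last pictures. While pushing, the force rose to about 20 N and the tool stopped advancing.
- **Catch:** the paddle and tooth are at their released positions, so the tooth is in the second notch.
- **Lid and loose things:** the lid looks shut, and nothing around the mill has visibly moved.
- **Robot:** it is clear of everything, with forces within the sensor noise.

**What disagreed or went unplanned:**
- **Fingertip height:** the real fingertips sat about 25 mm above the reported TCP height. I noticed this in the pictures, confirmed it by touch, and worked from the touch height.
- **Small pushes:** the first 3 mm push rows mostly did not take effect.
- **Paddle hold:** the paddle rose to about 7.5 mm depth early in the push, near the 6.4 mm needed to free the bolt. I pressed it back down. It then went briefly to about 12.6 mm before I eased it back.

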